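Reset the bag-length stop to its longer hole

TASK

Lengthen the bag-length stop by one hole: press its spring button in flush, slide the square sleeve out along the bar (stop plate away from the post) and let the button pop out fully through the next hole, then let go. Do it gently, without forcing the sleeve against the button, and leave the things standing round it where they are.

Things in the scene. Friction and masses are not known exactly. Their poses are not given: they have to be found in the camera images.
- stand: Bag-length stop, fixed: grey base plate 75 mm deep (x), 290 mm long (y), 10 mm thick; at its -y end a dark post 88 mm high, its near face 118 mm from the button, from which a square bar runs level along +y. Origin: on the table below the bar's centre line, level with the button; z up. -x is the front, where the button points; the sleeve slides out along +y, away from the post.
- button_tip (a point): Tip of the spring button, a round steel pin of 9 mm with a 45-degree chamfered end, on the bar. It points along the stand's -x, 66 mm above the table, at half the sleeve's height, and at rest stands 6.5 mm proud of the sleeve's front through its first hole (tip 19.5 mm in front of the sleeve's centre plane). It moves along +x when pressed, never along y. Axes as the stand's.
- button (a joint): How far the button is pressed in, m: 0 fully out, 0.0065 tip flush with the sleeve's front, about 0.0085 held down by the inside of the sleeve's wall (2.5 mm thick). Spring: 1.5 N out, 3.1 N flush. With the tip held flush, a push of about 4 to 7 N along the sleeve makes the hole's edge ride over the chamfer. The pin bends if the sleeve pushes on it with more than 10 N.
- sleeve (a joint): How far the sleeve is slid out, m: 0 at the start (button in the first hole), 0.078 at most. It grows along the stand's +y; friction 1 to 2 N, stays where it is left. Aluminium square tube 26 mm thick (x), 28 mm high (z, 52 to 80 mm above the table); at the start from 108 mm on the button's -y side to 135 mm on its +y side, where it carries an upright stop plate 70 mm wide, 68 mm high.
- first_hole (a point): Point on the sleeve's axis at its first hole, 66 mm above the table, in the middle between front and back; moves with the sleeve, axes as the stand's. 14 mm along y either side of it the sleeve has ribbed rubber grip facings front and back: pinch it there from above (26 mm), the front finger pressing the button, and the sleeve is carried along by the pinch without slipping. Holes: 11.4 mm wide.
- index_zone (a point): Point on the sleeve's front face 58 mm on the -y side of the first hole, moving with the sleeve. The next hole lies within 14 mm of it along y, so 44 to 72 mm from the first, where exactly is not known: it is in a steel index plate clamped by hand. Once the button has popped out there it stops the sleeve, with 1.2 mm of play either way.
- label_roll: Bystander: white label roll, 68 x 70 x 39 mm, lying flat; origin at the centre of its underside.
- tally_counter: Bystander: round hand counter, 69 x 48 x 20 mm; origin at the centre of its underside.
- label_bundle_1: Bystander: banded bundle of labels, 48 x 72 x 17 mm; origin at the centre of its underside.
- packet_1: Bystander: small carton packet, 31 x 52 x 83 mm, upright; origin at the centre of its underside.
- packet_2: Bystander: small carton packet, 31 x 52 x 82 mm, upright; origin at the centre of its underside.

How it is judged:
By the outcome, as a careful person would: the job done as asked, in the order asked, and still so for the second after the job is handed in, with the robot touching nothing.
It also fails if it takes over 64 s, if anything falls off the work surface, if the arm or the gripper's body presses on something with over 40 N, if the wrist force passes 120 N, or if a joint passes its speed limit or range.

ROBOT

A 7-joint arm with a two-finger parallel gripper is mounted at the origin on the work surface; the furniture and walls round the work are solid. World frame = base frame: x ahead of the robot, y to its left, z up, the work surface at z = 0. Lengths are in mm, angles in rad, forces in N, time in s.
With the tool pointing down it reaches from about 400 to 925 mm from the base axis. Payload 5.6 kg.
Tool frame: the origin (TCP) lies at the centre of the arm's flange, where the gripper is bolted on; the fingertips stand 173 mm ahead of it and the grasp point (between the pads) lies 155 mm ahead of it; z points along the fingers, y is the line along which they close (so a half turn about z gives the same grasp; the last joint's range is limited). The gripper opens to 85 mm and grips with 20 to 120 N. Pads are 22 mm wide; open, the fingers measure 114 mm over their backs; the gripper's body (76 mm by 85 mm) begins 54 mm behind the grasp point. The pads swing forward as they close: fully open they stand 13 mm farther back than shut.
Start: joints at [-1.303, 0.468, -0.012, 1.603, 0.006, 1.071, -0.056], TCP at [198.816, 618.849, 404.69] pointing down, gripper open.
Joint ranges: [-2.53, 2.53], [-0.31, 2.02], [-1.57, 1.55], [0.28, 2.44], [-1.29, 4.43], [0.15, 1.84], [-2.92, 2.92]. Speed limits (rad/s): [2.57, 2.57, 3.14, 3.14, 3.14, 3.14, 3.14].

INTERFACE

Orientations are given as a unit quaternion [x, y, z, w].
In Python, from plant import status, read_camera, r, search_frame, trace, landmark_of gives the robot as it stands. The module is installed in compiled form; this text tells all that it offers.
- The arm moves only by the tool arm_command, never from a script. Its argument "moves" is a list of rows, each a list of 2 entries, a list of its own where there are three numbers: the shift along the world's x, y, z in m, then the turn, a rotation vector about the world's x, y, z in degrees. In form: [[[x, y, z], [rx, ry, rz]], ...]. A call has 1 to 5 rows; each row shifts and turns the commanded pose from where the row before left it; what a row does not reach is not made up. A row lasts 1/12 s, in which the tool goes at most 41.7 mm and 7.16 degrees, less where a joint would pass 70% of its speed; a pose out of reach is approached as far as the arm can. A call with a gripper value outside its range is refused whole. "gripper" is the closure, from 0 (fully open) to 1 (shut), set as the call begins (left out, the last holds). The fingers move at their own pace and stop on an object; the grip force is fixed at half the most. Time passes only in rows, so rows that do not move let the fingers close. It gives the time, the measured TCP pose, the force, the opening and the grip force at its end, in the units of the state.
- status.get_obs(): the state, without advancing time (a new reading comes with each control period).
- read_camera(name): name is "scene" or "side" or "wrist"; returns a dict with "color" (400x640x3 uint8, blue, green, red), "fx", "fy", "cx", "cy" (pixels), "world_from_camera" (4x4, takes a point from camera to world coordinates); the wrist camera has in their place "mount" (4x4, takes a point from camera to tool coordinates, whose origin is the TCP and whose axes are the flange's). Camera axes: x right, y down, z forward; pixel columns grow to the right and rows downward; lengths in mm; the calibration is good to about 2 mm. A picture is of the moment at which its call begins: read the wrist's pose just before it. There is no depth.
- r.job_done(): hands the job in; it is judged then, once.
Trained networks look in a picture, given as the dict that the camera call returned (one of the last four; its "shot" number tells which), for a name from the list of things; names that differ only in an ending like _2 or _b are one class to them, and where a whole thing is asked for, a point or a joint stands for the part that bears it (a point fixed in the world has none). Each returns a list of dicts, best first, with "score" (0 to 1); they miss things now and then, are a little off and sometimes report something else, mostly with a low value. They report only what shows in the picture. A call takes as long as a camera call.
- search_frame(picture, target): "location" ([x, y, z] in mm, in the coordinates of the camera as it stood for that picture, good to about 4 mm: the middle of the surface that is visible of it).
- trace(picture, target): "region" (400x640 bool, what is visible of it).
- landmark_of(picture, target): "location" ([x, y, z] in mm, in the coordinates of the camera as it stood for that picture, good to about 4 mm: a listed point, or the origin of a listed thing).
The state is a dict: "t": time; "joints": joint angles; "qvel": joint speeds; "joint_torque": joint torques, N m; "eef_pos": TCP position; "orientation": TCP orientation; "wrist_force": force on the tool from outside, world axes, zero at the start; "ft_torque": the same for the moment, N m; "gripper_width": finger opening in mm; "grip_force": force on a finger pad.
Only numpy, scipy, OpenCV 4.12 (cv2) and the standard library are available. Lean on these libraries where they do the work, as an engineer would, in place of code of your own. Each camera call takes 0.05 s, during which the arm holds its last target. There are 200 camera calls.

## Working session

There is one attempt and no reset: what is moved stays moved. The work goes in short steps, Python scripts to look and compute and a tool call to move; the robot and the scene stay as the last step left them, time stands still between calls to the robot, and variables do not carry over. Pictures are saved under pics/ and viewed, at most 10 in all, crops included, and the job is handed in when it is done.

Besides the shell and the picture viewer there is one more tool, called after "Call:" as a command line: name --argument value ..., lists and objects as JSON in quotes. arm_command: Moves the arm, as the interface text tells. Its arguments: {"type":"object","properties":{"moves":{"type":"array"},"gripper":{"type":"number"}},"required":["moves"]}

```bash
mkdir -p pics; cat > h.py <<'E'
import numpy as np, cv2
from plant import status, read_camera, r, search_frame, trace, landmark_of
from scipy.spatial.transform import Rotation as R
def cam(name):
    o=status.get_obs(); p=read_camera(name)
    if name=='wrist':
        T=np.eye(4);T[:3,:3]=R.from_quat(o['orientation']).as_matrix();T[:3,3]=o['eef_pos'];W=T@np.array(p['mount'])
    else: W=np.array(p['world_from_camera'])
    return p,W
def w(W,l): return (W@np.r_[l,1])[:3]
def pix(p,W,X):
    c=np.linalg.inv(W)@np.r_[X,1]; return np.array([p['fx']*c[0]/c[2]+p['cx'],p['fy']*c[1]/c[2]+p['cy']])
E
python3 - <<'E'
from h import *
o=status.get_obs();print({k:np.round(v,3) for k,v in o.items()})
ims=[]
for n in ['scene','side','wrist']:
    p,W=cam(n);cv2.imwrite(f'pics/{n}0.png',p['color'])
    print(n,W[:3,3].round(),p['fx'])
    for t in ['stand','button_tip','first_hole','index_zone']:
        print(' ',t,[(round(d['score'],2),w(W,d['location']).round(1)) for d in landmark_of(p,t)[:2]])
    for t in ['label_roll','tally_counter','label_bundle_1','packet_1']:
        print(' ',t,[(round(d['score'],2),w(W,d['location']).round(0)) for d in landmark_of(p,t)[:3]])
    ims.append(p['color'])
a=cv2.resize(np.vstack([np.hstack(ims[:2]),np.hstack([ims[2],ims[2]*0])]),(800,500));cv2.imwrite('pics/all0.png',a)
E
```

```text
{'t': np.float64(0.0), 'joints': array([-1.303,  0.468, -0.012,  1.604,  0.006,  1.071, -0.056]), 'qvel': array([-0.001,  0.001,  0.001,  0.001,  0.   , -0.   , -0.001]), 'joint_torque': array([ 0.0000e+00, -5.3239e+01,  2.2000e-02, -2.5130e+01,  1.1000e-02,
        8.0000e-03,  0.0000e+00]), 'eef_pos': array([198.75 , 618.599, 403.737]), 'orientation': array([ 0.155,  0.988, -0.001, -0.   ]), 'wrist_force': array([-0.694, -0.868,  1.306]), 'ft_torque': array([ 0.009, -0.014, -0.008]), 'grip_force': np.float64(0.0), 'gripper_width': np.float64(85.249)}
scene [233. -35. 726.] 460.71330526887846
  stand [(0.65, array([ 4.872e+02,  4.028e+02, -3.000e-01])), (0.53, array([584.4, 413.1,  -0.8]))]
  button_tip [(0.57, array([467.8, 391.9,  65.4]))]
  first_hole [(0.83, array([487.3, 402.9,  66.1]))]
  index_zone [(0.92, array([496.6, 345. ,  66.9])), (0.22, array([ 6.104e+02,  3.462e+02, -2.000e-01]))]
  label_roll [(0.92, array([612., 346.,  -1.]))]
  tally_counter [(0.62, array([582., 411.,  -1.]))]
  label_bundle_1 [(0.93, array([377., 421.,  -6.])), (0.74, array([487., 401.,  66.]))]
  packet_1 [(0.74, array([509., 571.,  -2.])), (0.73, array([564., 500.,  -0.])), (0.55, array([485., 406.,  66.]))]
side [ 354. 1165.  502.] 405.819492935415
  stand [(0.61, array([ 4.836e+02,  3.985e+02, -1.000e-01]))]
  button_tip []
  first_hole [(0.89, array([486.1, 399.9,  68. ]))]
  index_zone [(0.92, array([497.2, 341.7,  65.2]))]
  label_roll [(0.92, array([612., 346.,   4.]))]
  tally_counter []
  label_bundle_1 [(0.88, array([377., 412.,   2.]))]
  packet_1 [(0.78, array([565., 503.,   2.])), (0.68, array([507., 572.,  -3.])), (0.22, array([611., 347.,   2.]))]
wrist [136. 639. 372.] 290.52659962558073
  stand []
  button_tip []
  first_hole []
  index_zone []
  label_roll []
  tally_counter []
  label_bundle_1 [(0.64, array([382., 413.,   2.]))]
  packet_1 []
```

View pics/all0.png

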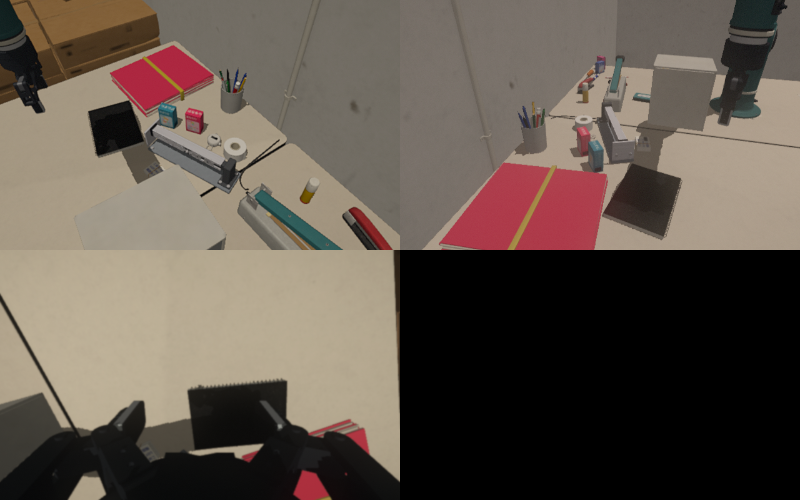

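The scene view shows the stand with its sleeve near (190,150), packets behind it at (170,115) and (195,122), the roll at (235,145), and a box in the foreground. Next I'll plan a wrist-camera pose facing the stand's front.

```bash
python3 - <<'E'
from h import *
p,W=cam('wrist');M=np.array(p['mount']);print(M.round(2),p['cx'],p['cy'])
yaw=np.radians(22);Rs=R.from_euler('z',yaw).as_matrix();O=np.array([487,401.5,0])
ys=Rs[:,0];z=np.array([0,0,-1.]);x=np.cross(ys,z);G=np.c_[x,ys,z]
o=status.get_obs();R0=R.from_quat(o['orientation']).as_matrix()
for tilt in [0,15,30]:
  for off in [(-110,-100,350),(-150,-100,330),(-170,-120,330)]:
    for s in (-1,1):
      Rt=R.from_rotvec(s*np.radians(tilt)*x).as_matrix()@G
      T=np.eye(4);T[:3,:3]=Rt;T[:3,3]=O+Rs@np.array(off)
      Wc=T@M
      print(tilt,off,s,[pix(p,Wc,O+Rs@np.array(q)).round() for q in [(-19.5,0,66),(-13,-44,66),(-13,-72,66)]],(T[:3,3]+Rt[:,2]*173).round())
print(R.from_matrix(G@R0.T).as_rotvec(degrees=True), (O+Rs@np.array((-150,-100,330))).round(), x)
E
```

```text
[[-0.   -0.97 -0.26 65.97]
 [ 1.   -0.    0.   -0.53]
 [-0.   -0.26  0.97 32.52]
 [ 0.    0.    0.    1.  ]] 319.1862720306505 197.21437577687877
0 (-110, -100, 350) -1 [array([432.,  75.]), array([434., 131.]), array([431., 164.])] [422. 268. 177.]
0 (-110, -100, 350) 1 [array([432.,  75.]), array([434., 131.]), array([431., 164.])] [422. 268. 177.]
0 (-150, -100, 330) -1 [array([496.,  71.]), array([496., 132.]), array([490., 168.])] [385. 253. 157.]
0 (-150, -100, 330) 1 [array([496.,  71.]), array([496., 132.]), array([490., 168.])] [385. 253. 157.]
0 (-170, -120, 330) -1 [array([528.,  41.]), array([526., 105.]), array([520., 142.])] [374. 227. 157.]
0 (-170, -120, 330) 1 [array([528.,  41.]), array([526., 105.]), array([520., 142.])] [374. 227. 157.]
15 (-110, -100, 350) -1 [array([336.,  77.]), array([342., 130.]), array([342., 161.])] [464. 284. 183.]
15 (-110, -100, 350) 1 [array([551.,  68.]), array([549., 133.]), array([541., 171.])] [381. 251. 183.]
15 (-150, -100, 330) -1 [array([390.,  76.]), array([394., 131.]), array([391., 163.])] [427. 269. 163.]
15 (-150, -100, 330
[... 329 characters left out ...]
.,  76.]), array([254., 131.]), array([255., 162.])] [503. 300. 200.]
30 (-110, -100, 350) 1 [array([737.,  52.]), array([725., 137.]), array([708., 186.])] [342. 235. 200.]
30 (-150, -100, 330) -1 [array([297.,  77.]), array([305., 130.]), array([305., 162.])] [466. 285. 180.]
30 (-150, -100, 330) 1 [array([926.,  31.]), array([899., 142.]), array([867., 204.])] [305. 220. 180.]
30 (-170, -120, 330) -1 [array([318.,  53.]), array([324., 107.]), array([324., 139.])] [455. 259. 180.]
30 (-170, -120, 330) 1 [array([1062.,  -40.]), array([1021.,   91.]), array([978., 164.])] [294. 194. 180.]
[ 2.17218304e-03  2.89309047e-03 -5.01901283e+01] [385. 253. 330.] [-0.37460659  0.92718385  0.        ]
```

```bash
python3 - <<'E'
from h import *
def ray(p,W,uv):
    d=W[:3,:3]@np.array([(uv[0]-p['cx'])/p['fx'],(uv[1]-p['cy'])/p['fy'],1]);return W[:3,3],d/np.linalg.norm(d)
a,Wa=cam('scene');b,Wb=cam('side')
for ua,ub in [((240,275),(504,116)),((240,275),(408,112)),((358,345),(408,112)),((358,345),(408,91)),((125,350),(504,116))]:
    A,da=ray(a,Wa,ua);B,db=ray(b,Wb,ub)
    s=np.linalg.lstsq(np.c_[da,-db],B-A,rcond=None)[0];P,Q=A+s[0]*da,B+s[1]*db
    print(ua,ub,((P+Q)/2).round(),np.linalg.norm(P-Q).round())
c=a['color'][170:330,200:420];cv2.imwrite('pics/sc1.png',cv2.resize(c,None,fx=3.6,fy=3.6,interpolation=cv2.INTER_CUBIC))
E
```

```text
(240, 275) (504, 116) [248. 289. 249.] 146.0
(240, 275) (408, 112) [346. 289. 230.] 44.0
(358, 345) (408, 112) [385. 141. 193.] 32.0
(358, 345) (408, 91) [381. 126. 239.] 11.0
(125, 350) (504, 116) [170. 269. 236.] 1.0
```

View pics/sc1.png

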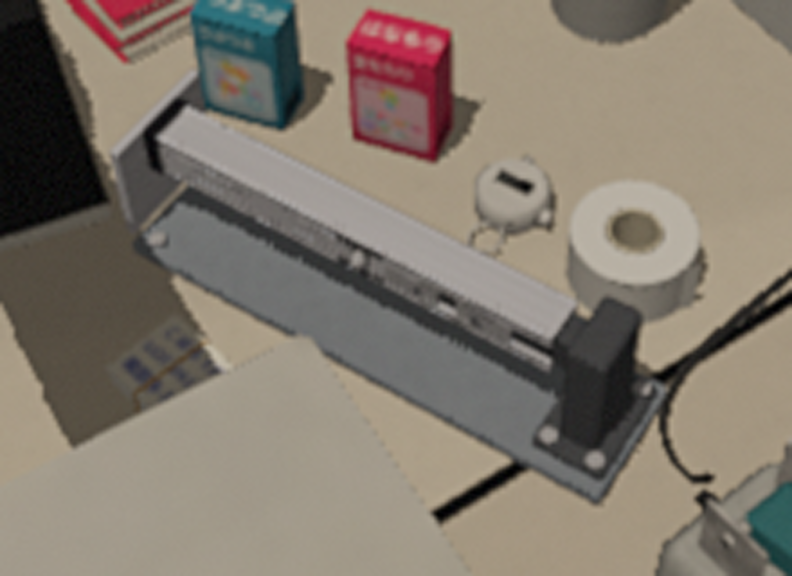

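The crop shows the button at (358,258), the next hole as a dark square at (447,300) on the index plate, and the tall box corner close in front of the stand. I'll move to hover with the gripper over the sleeve.

Call:
arm_command --moves '[[[0.02, -0.022, 0], [0, 0, -3.86]], [[0.02, -0.022, 0], [0, 0, -3.86]], [[0.02, -0.022, 0], [0, 0, -3.86]], [[0.02, -0.022, 0], [0, 0, -3.86]], [[0.02, -0.022, 0], [0, 0, -3.86]]]'

```text
t: 1.92
eef_pos: [299.6, 507.7, 404.8]
orientation: [0.32, 0.948, 0.0, 0.0]
wrist_force: [0.4, 0.7, -0.4]
gripper_width: 85.2
grip_force: 0.0
```

Call:
arm_command --moves '[[[0.02, -0.022, 0], [0, 0, -3.86]], [[0.02, -0.022, 0], [0, 0, -3.86]], [[0.02, -0.022, 0], [0, 0, -3.86]], [[0.02, -0.022, 0], [0, 0, -3.86]], [[0.02, -0.022, 0], [0, 0, -3.86]]]'

```text
t: 2.33
eef_pos: [399.6, 397.6, 405.0]
orientation: [0.474, 0.88, 0.0, 0.0]
wrist_force: [-0.0, -0.1, -0.6]
gripper_width: 85.7
grip_force: 0.0
```

Call:
arm_command --moves '[[[0.02, -0.022, -0.015], [0, 0, -3.86]], [[0.02, -0.022, -0.02], [0, 0, -3.86]], [[0.02, -0.021, -0.02], [0, 0, -3.86]], [[0, 0, 0], [0, 0, 0]], [[0, 0, 0], [0, 0, 0]]]'

```text
t: 2.75
eef_pos: [459.7, 332.0, 348.6]
orientation: [0.561, 0.828, -0.001, 0.0]
wrist_force: [-0.7, 0.4, -0.0]
gripper_width: 85.6
grip_force: 0.0
```

```bash
python3 - <<'E'
from h import *
o=status.get_obs();print(o['t'],o['eef_pos'].round(1),R.from_quat(o['orientation']).as_matrix().round(3),o['wrist_force'].round(2))
p,W=cam('wrist')
for t in ['stand','button_tip','first_hole','index_zone']:
    print(' ',t,[(round(d['score'],2),w(W,d['location']).round(1),pix(p,W,w(W,d['location'])).round()) for d in landmark_of(p,t)[:2]])
cv2.imwrite('pics/w1.png',p['color']);np.savez('w1.npz',W=W,k=[p['fx'],p['fy'],p['cx'],p['cy']])
a,Wa=cam('scene')
yaw=np.radians(22);Rs=R.from_euler('z',yaw).as_matrix();O=np.array([487,401.5,0])
for uv,x in [((299.4,241.7),-17),((324.2,253.3),-13)]:
    d=Wa[:3,:3]@np.array([(uv[0]-a['cx'])/a['fx'],(uv[1]-a['cy'])/a['fy'],1])
    c=Rs.T@(Wa[:3,3]-O);d=Rs.T@d;s=(x-c[0])/d[0];print((c+s*d).round(1))
E
```

```text
2.75 [459.7 332.  348.6] [[-0.371  0.928 -0.001]
 [ 0.928  0.371 -0.002]
 [-0.002 -0.002 -1.   ]] [-0.66  0.39 -0.04]
  stand [(0.98, array([483.4, 404.1,   3.4]), array([367., 126.]))]
  button_tip [(0.59, array([466.7, 395.1,  63.2]), array([356., 130.])), (0.24, array([485.6, 404.7,  -1. ]), array([368., 126.]))]
  first_hole [(0.73, array([487.7, 403.9,  60.9]), array([382., 130.]))]
  index_zone [(0.74, array([499.6, 345.8,  67.8]), array([368., 197.]))]
[-17.   -1.3  69.2]
[-13.  -51.3  68.2]
```

View pics/w1.png

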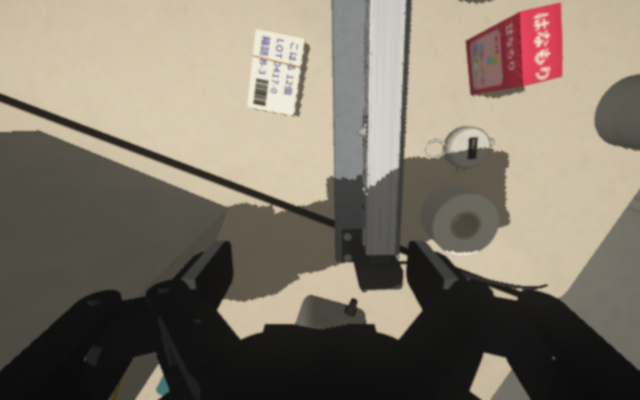

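The wrist view shows the sleeve vertical at columns 365–405, the button nub at (362,131), the box edge at left and both bystanders clear. I'll fit the sleeve edges for its yaw and position.

```bash
python3 - <<'E'
from h import *
im=cv2.imread('pics/w1.png');z=np.load('w1.npz');W=z['W'];fx,fy,cx,cy=z['k']
g=cv2.GaussianBlur(cv2.cvtColor(im,cv2.COLOR_BGR2GRAY),(3,3),0).astype(float)
def toplane(u,v,h):
    d=W[:3,:3]@np.array([(u-cx)/fx,(v-cy)/fy,1]);return W[:3,3]+d*(h-W[2,3])/d[2]
L=[];Rr=[]
for v in list(range(10,165,5))+list(range(200,240,5)):
    gr=np.diff(g[v,350:425]);l=np.argmax(gr[:30]);rr=np.argmin(gr[35:])+35
    if v<20 or v%40==0: print(v,im[v,355:420:1].mean(1).astype(int))
    L.append(toplane(350.5+l,v,80)[:2]);Rr.append(toplane(350.5+rr,v,80)[:2])
for P in (L,Rr):
    P=np.array(P,np.float32);vx,vy,x0,y0=cv2.fitLine(P,cv2.DIST_HUBER,0,.1,.01).ravel()
    print('yaw',np.degrees(np.arctan2(vy,vx))-90, 'x at y402',x0+vx/vy*(402-y0))
cv2.imwrite('pics/c1.png',cv2.resize(im[100:240,330:420],None,fx=4,fy=4,interpolation=cv2.INTER_CUBIC))
E
```

```text
10 [138 137 138 137 138 138 137 137 137 132 123 113 114 126 151 185 204 204
 200 199 199 198 197 196 196 197 198 198 197 196 197 198 199 199 200 200
 200 198 198 198 198 197 196 195 196 197 200 203 200 186 150  99  69  66
  77  98 133 167 184 186 187 187 186 186 186]
15 [137 138 137 138 137 138 138 137 137 132 123 111 108 120 153 188 203 201
 197 199 200 199 197 197 197 198 198 198 198 197 197 198 199 200 201 200
 200 199 198 199 198 198 196 196 196 199 201 201 194 177 144  97  70  67
  78 103 141 174 185 186 187 187 187 187 187]
40 [138 138 138 137 137 137 137 135 129 118 109 108 113 129 163 196 207 206
 204 204 203 201 199 199 200 201 201 200 200 200 201 201 203 203 203 202
 200 200 200 200 199 198 198 199 201 203 204 198 177 135  91  69  67  80
 116 156 181 188 189 189 188 188 189 188 187]
80 [137 137 137 136 136 136 136 135 130 121 112 112 125 156 190 206 209 209
 208 206 205 203 203 204 205 205 204 203 203 204 204 205 205 205 203 203
 201 201 201 200 200 201 202 203 204 204 192 157 104  72  70  83 112 151
 180 189 191 191 191 192 191 191 191 191 191]
120 [137 137 136 136 135 135 131 116  95  89  92  92 111 156 192 203 206 208
 208 207 206 206 207 209 208 206 205 205 206 206 206 206 206 205 204 203
 202 200 201 203 204 205 205 205 196 162 108  72  68  81 114 154 180 189
 190 189 190 190 190 190 191 191 191 192 191]
160 [138 138 137 138 138 138 135 126 112 103 111 131 165 195 203 204 207 207
 206 206 207 208 209 209 207 206 206 205 206 206 207 206 206 205 203 201
 200 202 205 206 205 202 189 156 110  76  64  64  71  82  88  90  89  89
  88  89  89  89  89  89  89  89  88  89  89]
200 [60 60 60 60 60 59 61 60 61 62 67 75 81 86 89 89 89 88 88 90 90 91 91 90
 90 90 89 89 90 91 90 89 90 89 87 87 88 89 90 88 86 81 72 63 59 59 65 74
 83 85 85 85 86 86 85 85 85 85 85 85 85 85 85 85 85]
yaw -156.87302 x at y402 471.62372
yaw -156.71838 x at y402 499.85294
```

View pics/c1.png

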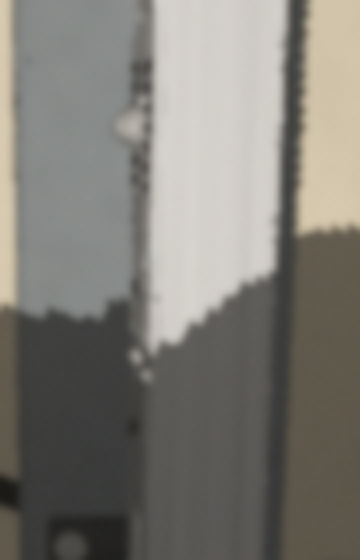

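```bash
python3 - <<'E'
from h import *
z=np.load('w1.npz');W=z['W'];fx,fy,cx,cy=z['k']
Rs=R.from_euler('z',23.2,degrees=True).as_matrix();O=np.array([485.74,402,0])
d=W[:3,:3]@np.array([(360.5-cx)/fx,(131.2-cy)/fy,1]);P=W[:3,3]+d*(66-W[2,3])/d[2];q=Rs.T@(P-O);print('button in axis frame',q)
for n in [[487.3,402.9],[486.1,399.9],[487.7,403.9]]: print((Rs.T@(np.r_[n,0]-O)).round(1))
O=O+Rs@[0,q[1],0];print('O',O)
a,Wa=cam('scene')
for uv,x in [((299.4,241.7),-17),((324.2,253.3),-13)]:
    d=Wa[:3,:3]@np.array([(uv[0]-a['cx'])/a['fx'],(uv[1]-a['cy'])/a['fy'],1])
    c=Rs.T@(Wa[:3,3]-O);d=Rs.T@d;s=(x-c[0])/d[0];print((c+s*d).round(1))
o=status.get_obs();ys=Rs[:,0];zz=np.array([0,0,-1.]);G=np.c_[np.cross(ys,zz),ys,zz]
print('turn',R.from_matrix(G@R.from_quat(o['orientation']).as_matrix().T).as_rotvec(degrees=True),'shift',O+[0,0,221]-o['eef_pos'], 'y_s',Rs[:,1])
E
```

```text
button in axis frame [-16.35131562   0.21304944  66.        ]
[1.8 0.2 0. ]
[-0.5 -2.1  0. ]
[2.5 1.  0. ]
O [485.65607089 402.19582127   0.        ]
[-17.   -2.9  70.8]
[-13.  -52.1  68. ]
turn [-0.06198414  0.037287    1.07994725] shift [  27.36033737   67.39042271 -129.3092827 ] y_s [-0.39394191  0.91913534  0.        ]
```

Call:
arm_command --moves '[[[0.014, 0.034, 0], [0, 0, 1.1]], [[0.0134, 0.0334, 0], [0, 0, 0]], [[0, 0, -0.02], [0, 0, 0]], [[0, 0, -0.02], [0, 0, 0]], [[0, 0, 0], [0, 0, 0]]]'

```text
t: 3.52
eef_pos: [484.5, 401.5, 306.0]
orientation: [0.55, 0.835, -0.003, -0.001]
wrist_force: [-1.5, -1.3, -1.4]
gripper_width: 85.5
grip_force: 0.0
```

```bash
python3 - <<'E'
from h import *
o=status.get_obs();print(o['t'],o['eef_pos'].round(1),R.from_quat(o['orientation']).as_matrix().round(3)[0])
p,W=cam('wrist');cv2.imwrite('pics/w2.png',p['color']);s,_=cam('side')
Rs=R.from_euler('z',23.2,degrees=True).as_matrix();O=np.array([485.66,402.2,0])
for q in [(-13,40,80),(13,40,80),(-13,100,80),(13,100,80)]: print(q,pix(p,W,O+Rs@q).round(1))
M=p['color'].copy()
for q in [(-13,40,80),(13,40,80),(-13,110,80),(13,110,80)]: cv2.circle(M,tuple(int(k) for k in pix(p,W,O+Rs@q).round()),2,(0,0,255),-1)
cv2.imwrite('pics/w2.png',M)
E
```

```text
3.5167 [484.5 401.5 306. ] [-0.394  0.919 -0.005]
(-13, 40, 80) [304.3 157.6]
(13, 40, 80) [343.4 157.6]
(-13, 100, 80) [303.   59.3]
(13, 100, 80) [345.6  59.2]
```

View pics/w2.png

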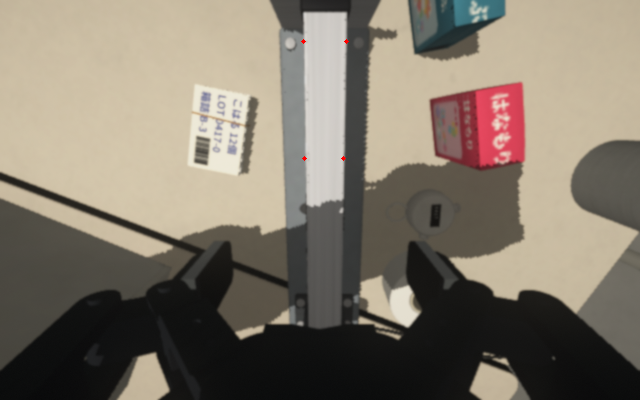

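Projected sleeve edges fall on the sleeve at (304–346, 41–158), within about 1 px. I'll settle and re-read.

Call:
arm_command --moves '[[[0, 0, -0.015], [0, 0, 0]], [[0, 0, -0.015], [0, 0, 0]], [[0, 0, 0], [0, 0, 0]], [[0, 0, 0], [0, 0, 0]], [[0, 0, 0], [0, 0, 0]]]'

```text
t: 4.03
eef_pos: [486.7, 401.5, 281.4]
orientation: [0.551, 0.834, 0.001, 0.0]
wrist_force: [-0.2, -0.5, 0.7]
gripper_width: 85.0
grip_force: 0.0
```

```bash
cat > axis.py <<'E'
from h import *
Rs=R.from_euler('z',23.2,degrees=True).as_matrix();O=np.array([485.66,402.2,0])
def st():
    o=status.get_obs();T=R.from_quat(o['orientation']).as_matrix()
    gp=np.array(o['eef_pos'])+T[:,2]*155
    print('t',o['t'],'eef',o['eef_pos'].round(2),'grasp pt in stand',(Rs.T@(gp-O)).round(2),'F stand',(Rs.T@o['wrist_force']).round(2),'w',round(float(o['gripper_width']),2),round(float(o['grip_force']),1),'tilt',T[:,2].round(4),'yaw',np.degrees(np.arctan2(T[1,1],T[0,1])).round(2))
E
python3 - <<'E'
from axis import *
st()
for i in range(2):
    p,W=cam('wrist');st()
    g=cv2.GaussianBlur(cv2.cvtColor(p['color'],cv2.COLOR_BGR2GRAY),(3,3),0).astype(float)
    L=[];Q=[]
    def toplane(u,v,h):
        d=W[:3,:3]@np.array([(u-p['cx'])/p['fx'],(v-p['cy'])/p['fy'],1]);return (Rs.T@(W[:3,3]+d*(h-W[2,3])/d[2]-O))[:2]
    for v in range(40,190,5):
        a=np.diff(g[v,280:385]);L.append(toplane(280.5+np.argmax(a[:45]),v,80));Q.append(toplane(280.5+55+np.argmin(a[55:]),v,80))
    for P in (L,Q):
        P=np.array(P);m=np.abs(P[:,0]-np.median(P[:,0]))<1.5;print(np.polyfit(P[m,1],P[m,0],1).round(4),m.sum(),np.median(P[:,0]).round(2))
E
```

```text
t 4.0333 eef [486.69 401.47 281.43] grasp pt in stand [  1.01  -0.96 126.43] F stand [-0.38 -0.41  0.69] w 84.95 0.0 tilt [ 0.0018  0.0016 -1.    ] yaw 23.1
t 4.0833 eef [486.72 401.47 281.43] grasp pt in stand [  1.06  -0.96 126.43] F stand [ 0.51 -0.17 -0.18] w 85.62 0.0 tilt [ 0.0019  0.0017 -1.    ] yaw 23.1
[-1.50000e-03 -1.23312e+01] 30 -12.43
[-6.10000e-03  1.35032e+01] 30 13.11
t 4.1333 eef [486.65 401.5  281.32] grasp pt in stand [  1.    -0.9  126.32] F stand [-0.41  0.48 -0.04] w 85.28 0.0 tilt [ 0.0018  0.0017 -1.    ] yaw 23.11
[-9.0000e-04 -1.2459e+01] 30 -12.53
[-5.70000e-03  1.35177e+01] 30 13.15
```

Call:
arm_command --moves '[[[-0.0008, 0.0007, -0.02], [0, 0, 0.2]], [[0, 0, -0.02], [0, 0, 0]], [[0, 0, -0.015], [0, 0, 0]], [[0, 0, -0.007], [0, 0, 0]], [[0, 0, 0], [0, 0, 0]]]'

```text
t: 4.55
eef_pos: [485.1, 401.7, 216.7]
orientation: [0.55, 0.835, -0.001, -0.0]
wrist_force: [-0.1, 0.8, -0.4]
gripper_width: 85.6
grip_force: 0.0
```

Call:
arm_command --moves '[[[0, 0, 0], [0, 0, 0]], [[0, 0, 0], [0, 0, 0]], [[0, 0, 0], [0, 0, 0]], [[0, 0, 0], [0, 0, 0]], [[0, 0, 0], [0, 0, 0]]]' --gripper 0.5

```text
t: 4.97
eef_pos: [485.6, 402.1, 218.5]
orientation: [0.55, 0.835, 0.001, 0.0]
wrist_force: [0.7, 0.0, -0.4]
gripper_width: 42.7
grip_force: 0.0
```

```bash
python3 - <<'E'
from axis import *
st()
p,W=cam('wrist');cv2.imwrite('pics/w3.png',p['color'])
E
```

```text
t 4.9667 eef [485.6  402.11 218.46] grasp pt in stand [8.000e-02 1.000e-02 6.346e+01] F stand [ 0.63 -0.25 -0.44] w 42.67 0.0 tilt [ 9.e-04  9.e-04 -1.e+00] yaw 23.31
```

View pics/w3.png

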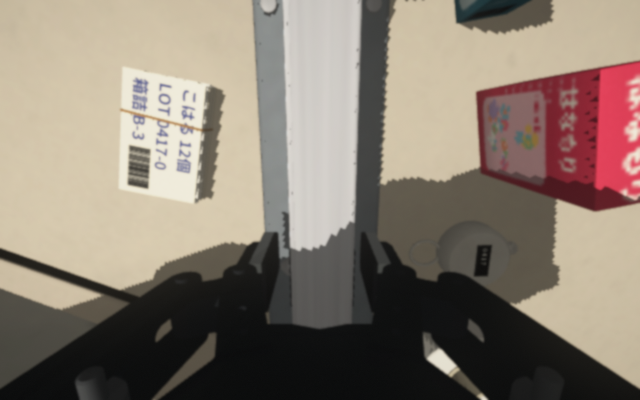

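Fingers straddle the sleeve symmetrically (pads at columns 277 and 365, sleeve 290–354). Closing.

Call:
arm_command --moves '[[[0, 0, 0], [0, 0, 0]], [[0, 0, 0], [0, 0, 0]], [[0, 0, 0], [0, 0, 0]]]' --gripper 0.65

```text
t: 5.27
eef_pos: [485.3, 402.0, 217.9]
orientation: [0.55, 0.835, -0.0, -0.0]
wrist_force: [-0.2, 0.2, 1.9]
gripper_width: 29.9
grip_force: 1.7
```

Call:
arm_command --moves '[[[0, 0, 0], [0, 0, 0]], [[0, 0, 0], [0, 0, 0]], [[0, 0, 0], [0, 0, 0]], [[0, 0, 0], [0, 0, 0]], [[0, 0, 0], [0, 0, 0]]]' --gripper 0.85

```text
t: 5.68
eef_pos: [486.3, 402.3, 218.2]
orientation: [0.55, 0.835, 0.001, 0.001]
wrist_force: [4.5, 3.3, 0.6]
gripper_width: 26.1
grip_force: 59.0
```

```bash
python3 -c "
from axis import *
st()"
```

```text
t 5.6833 eef [486.28 402.33 218.25] grasp pt in stand [ 1.090e+00 -6.000e-02  6.325e+01] F stand [5.43 1.23 0.59] w 26.06 59.0 tilt [ 0.0026  0.0016 -1.    ] yaw 23.3
```

Call:
arm_command --moves '[[[0.0008, 0.0003, 0], [0, 0, 0]], [[0, 0, 0], [0, 0, 0]], [[-0.0002, 0.00046, 0], [0, 0, 0]], [[-0.0002, 0.00046, 0], [0, 0, 0]], [[0, 0, 0], [0, 0, 0]]]'

```text
t: 6.1
eef_pos: [486.4, 402.8, 218.2]
orientation: [0.55, 0.835, 0.0, 0.001]
wrist_force: [4.0, 0.3, 4.3]
gripper_width: 26.2
grip_force: 59.7
```

Call:
arm_command --moves '[[[-0.0002, 0.00046, 0], [0, 0, 0]], [[-0.0002, 0.00046, 0], [0, 0, 0]], [[-0.0002, 0.00046, 0], [0, 0, 0]], [[-0.0002, 0.00046, 0], [0, 0, 0]], [[0, 0, 0], [0, 0, 0]]]'

```text
t: 6.52
eef_pos: [485.6, 404.6, 218.2]
orientation: [0.55, 0.835, 0.0, 0.001]
wrist_force: [3.1, -0.9, 5.5]
gripper_width: 25.8
grip_force: 59.6
```

```bash
python3 -c "
from axis import *
st()"
```

```text
t 6.5167 eef [485.64 404.6  218.2 ] grasp pt in stand [ 1.1   2.11 63.2 ] F stand [ 2.45 -2.05  5.46] w 25.84 59.6 tilt [ 1.3e-03 -2.0e-04 -1.0e+00] yaw 23.29
```

Call:
arm_command --moves '[[[-0.0003, 0.0007, 0.0003], [0, 0, 0]], [[-0.0003, 0.0007, 0], [0, 0, 0]], [[-0.0003, 0.0007, 0], [0, 0, 0]], [[-0.0003, 0.0007, 0], [0, 0, 0]], [[-0.0003, 0.0007, 0], [0, 0, 0]]]'

```text
t: 6.93
eef_pos: [484.8, 406.9, 218.2]
orientation: [0.55, 0.835, -0.0, 0.001]
wrist_force: [5.3, -5.0, 5.0]
gripper_width: 25.8
grip_force: 59.1
```

Call:
arm_command --moves '[[[-0.0003, 0.0007, 0], [0, 0, 0]], [[-0.0003, 0.0007, 0], [0, 0, 0]], [[-0.0003, 0.0007, 0], [0, 0, 0]], [[-0.0003, 0.0007, 0], [0, 0, 0]], [[-0.0003, 0.0007, 0], [0, 0, 0]]]'

```text
t: 7.35
eef_pos: [482.5, 411.9, 218.2]
orientation: [0.55, 0.835, 0.0, 0.0]
wrist_force: [5.0, -0.6, 4.4]
gripper_width: 26.1
grip_force: 59.0
```

```bash
python3 -c "
from axis import *
st()
p,W=cam('scene');c=p['color'][170:330,200:420];cv2.imwrite('pics/sc2.png',cv2.resize(c,None,fx=3.6,fy=3.6,interpolation=cv2.INTER_CUBIC))
"
```

```text
t 7.35 eef [482.47 411.93 218.23] grasp pt in stand [ 1.08 10.19 63.23] F stand [ 4.36 -2.53  4.39] w 26.06 59.0 tilt [ 1.1e-03  4.0e-04 -1.0e+00] yaw 23.28
```

View pics/sc2.png

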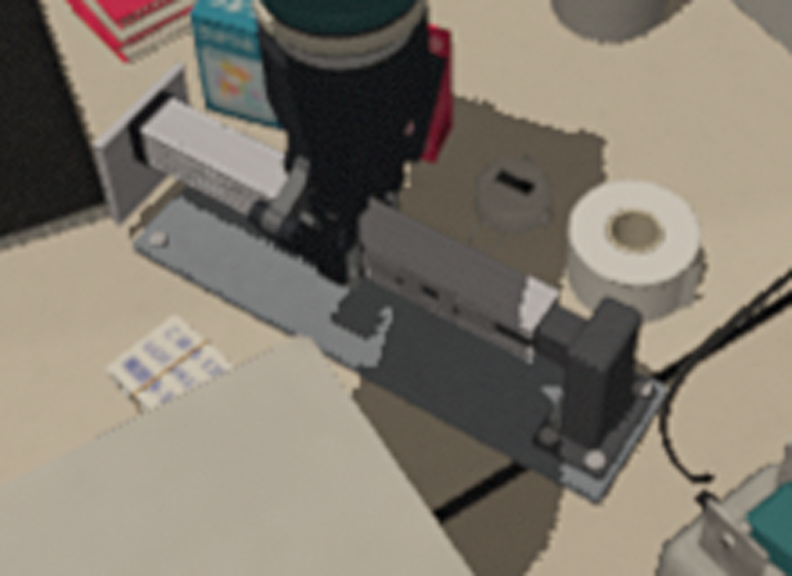

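The sleeve has moved out 10 mm and the next hole shows at (430,292), about 39 mm short of the button. Sliding on to about 43 mm.

Call:
arm_command --moves '[[[0, 0.0016, 0.0005], [0, 0, 0]], [[-0.0006, 0.0014, 0], [0, 0, 0]], [[-0.0006, 0.0014, 0], [0, 0, 0]], [[-0.0006, 0.0014, 0], [0, 0, 0]], [[-0.0006, 0.0014, 0], [0, 0, 0]]]'

```text
t: 7.82
eef_pos: [479.5, 419.3, 218.2]
orientation: [0.55, 0.835, -0.0, 0.0]
wrist_force: [5.3, -0.3, 0.3]
gripper_width: 26.0
grip_force: 59.0
```

Call:
arm_command --moves '[[[-0.0006, 0.0014, 0], [0, 0, 0]], [[-0.0006, 0.0014, 0], [0, 0, 0]], [[-0.0006, 0.0014, 0], [0, 0, 0]], [[-0.0006, 0.0014, 0], [0, 0, 0]], [[-0.0006, 0.0014, 0], [0, 0, 0]]]'

```text
t: 8.23
eef_pos: [476.5, 426.3, 218.3]
orientation: [0.55, 0.835, -0.0, 0.0]
wrist_force: [5.1, 0.6, -0.6]
gripper_width: 26.0
grip_force: 59.0
```

Call:
arm_command --moves '[[[-0.0006, 0.0014, 0], [0, 0, 0]], [[-0.0006, 0.0014, 0], [0, 0, 0]], [[-0.0006, 0.0014, 0], [0, 0, 0]], [[-0.0006, 0.0014, 0], [0, 0, 0]], [[-0.0006, 0.0014, 0], [0, 0, 0]]]'

```text
t: 8.65
eef_pos: [473.5, 433.3, 218.3]
orientation: [0.55, 0.835, -0.0, -0.0]
wrist_force: [4.5, -0.5, -2.3]
gripper_width: 25.9
grip_force: 58.9
```

Call:
arm_command --moves '[[[-0.0006, 0.0014, 0], [0, 0, 0]], [[-0.0006, 0.0014, 0], [0, 0, 0]], [[-0.0006, 0.0014, 0], [0, 0, 0]], [[0, 0, 0], [0, 0, 0]]]'

```text
t: 8.98
eef_pos: [471.5, 437.9, 218.3]
orientation: [0.55, 0.835, 0.0, -0.0]
wrist_force: [5.0, 0.9, -2.9]
gripper_width: 25.9
grip_force: 59.0
```

```bash
python3 -c "
from axis import *
st()
p,W=cam('scene');c=p['color'][170:330,200:420];cv2.imwrite('pics/sc3.png',cv2.resize(c,None,fx=3.6,fy=3.6,interpolation=cv2.INTER_CUBIC))
for i,q in enumerate([(-13,0,66),(-13,-4,66),(-13,-8,66),(-13,-58,66)]): print(q,((pix(p,W,O+Rs@np.array(q))-[200,170])*3.6).round())
"
```

```text
t 8.9833 eef [471.46 437.91 218.31] grasp pt in stand [ 1.   38.47 63.31] F stand [ 4.9  -1.15 -2.9 ] w 25.92 59.0 tilt [-2.e-04  3.e-04 -1.e+00] yaw 23.33
(-13, 0, 66) [358. 256.]
(-13, -4, 66) [365. 259.]
(-13, -8, 66) [371. 263.]
(-13, -58, 66) [457. 308.]
```

View pics/sc3.png

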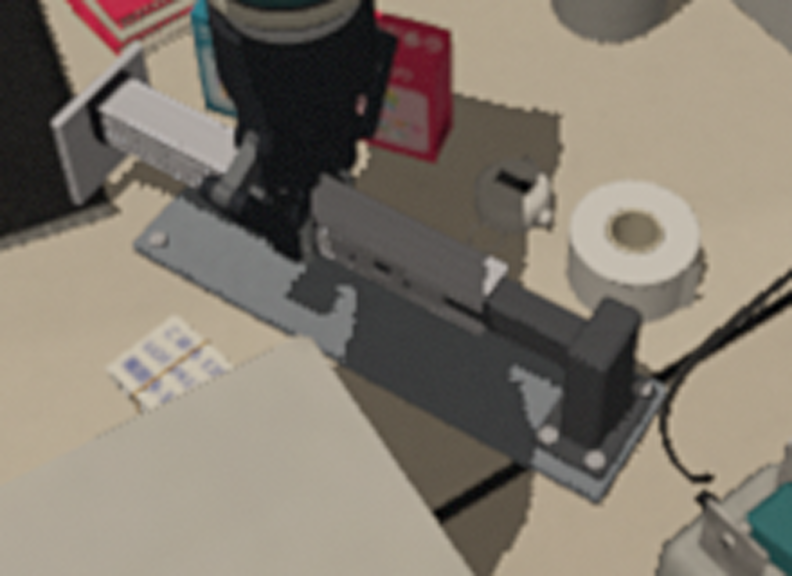

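The next hole now appears at (383,268) while the button location is (358,256), so about 14 mm remain. Approaching gently.

Call:
arm_command --moves '[[[-0.0006, 0.0014, 0], [0, 0, 0]], [[-0.0006, 0.0014, 0], [0, 0, 0]], [[-0.0006, 0.0014, -0.0003], [0, 0, 0]], [[-0.0006, 0.0014, 0], [0, 0, 0]], [[-0.0006, 0.0014, 0], [0, 0, 0]]]'

```text
t: 9.45
eef_pos: [468.5, 444.9, 218.3]
orientation: [0.55, 0.835, 0.0, -0.0]
wrist_force: [2.9, 2.2, -2.7]
gripper_width: 26.1
grip_force: 59.2
```

Call:
arm_command --moves '[[[-0.0002, 0.00046, 0], [0, 0, 0]], [[-0.0002, 0.00046, 0], [0, 0, 0]], [[-0.0002, 0.00046, 0], [0, 0, 0]], [[-0.0002, 0.00046, 0], [0, 0, 0]]]'

```text
t: 9.78
eef_pos: [467.7, 446.5, 218.3]
orientation: [0.55, 0.835, 0.0, -0.0]
wrist_force: [3.1, 2.1, -0.9]
gripper_width: 26.2
grip_force: 59.3
```

```bash
cat > look.py <<'E'
from axis import *
import sys
st()
p,W=cam('scene');c=p['color'][225:265,282:345]
cv2.imwrite(f'pics/{sys.argv[1]}.png',cv2.resize(c,None,fx=10,fy=10,interpolation=cv2.INTER_CUBIC))
g=p['color'].mean(2)
# brightness along front-face line, sampled at y_s
ys=np.arange(4,-31,-1.)
print([(int(y),int(cv2.getRectSubPix(g.astype(np.float32),(1,1),tuple(map(float,pix(p,W,O+Rs@np.array((-13,y,66))))))[0,0])) for y in ys])
E
python3 look.py l1
```

```text
t 9.7833 eef [467.74 446.54 218.26] grasp pt in stand [ 0.96 47.87 63.26] F stand [ 3.65  0.72 -0.88] w 26.24 59.3 tilt [-3.e-04  2.e-04 -1.e+00] yaw 23.33
[(4, 70), (3, 70), (2, 71), (1, 73), (0, 76), (-1, 79), (-2, 76), (-3, 69), (-4, 62), (-5, 58), (-6, 55), (-7, 52), (-8, 54), (-9, 64), (-10, 69), (-11, 71), (-12, 72), (-13, 72), (-14, 71), (-15, 69), (-16, 65), (-17, 61), (-18, 56), (-19, 56), (-20, 59), (-21, 64), (-22, 69), (-23, 71), (-24, 71), (-25, 71), (-26, 71), (-27, 71), (-28, 71), (-29, 72), (-30, 72)]
```

View pics/l1.png

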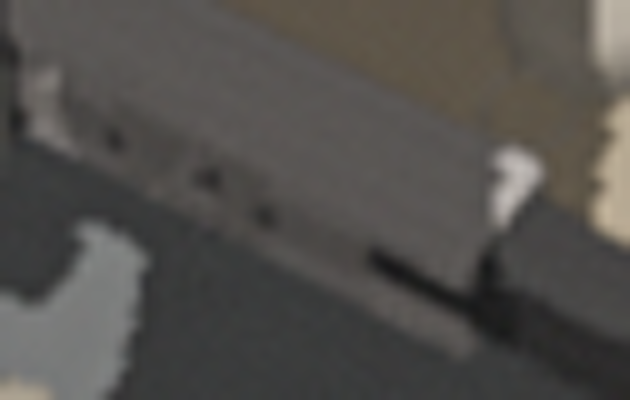

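Three dark spots at (115,138), (207,178) and (265,215); the middle, largest one is the hole, with the button location at about (174,161), so roughly 6 mm remain.

Call:
arm_command --moves '[[[-0.0002, 0.00046, 0], [0, 0, 0]], [[-0.0002, 0.00046, 0], [0, 0, 0]], [[-0.0002, 0.00046, 0], [0, 0, 0]], [[-0.0002, 0.00046, 0], [0, 0, 0]]]'

```text
t: 10.17
eef_pos: [467.2, 448.0, 218.3]
orientation: [0.55, 0.835, -0.0, -0.0]
wrist_force: [2.2, 0.2, -0.0]
gripper_width: 25.9
grip_force: 59.5
```

Call:
arm_command --moves '[[[-0.0002, 0.00046, 0], [0, 0, 0]], [[-0.0002, 0.00046, 0], [0, 0, 0]], [[-0.0002, 0.00046, 0], [0, 0, 0]]]'

```text
t: 10.42
eef_pos: [466.7, 449.2, 218.3]
orientation: [0.55, 0.835, -0.0, 0.0]
wrist_force: [2.4, -1.3, 1.2]
gripper_width: 25.8
grip_force: 59.6
```

```bash
python3 look.py l2
```

```text
t 10.4167 eef [466.68 449.17 218.26] grasp pt in stand [ 0.99 50.58 63.26] F stand [ 1.71 -2.1   1.21] w 25.78 59.6 tilt [-2.e-04 -6.e-04 -1.e+00] yaw 23.29
[(4, 67), (3, 69), (2, 73), (1, 77), (0, 78), (-1, 78), (-2, 76), (-3, 72), (-4, 69), (-5, 68), (-6, 69), (-7, 71), (-8, 71), (-9, 72), (-10, 71), (-11, 71), (-12, 70), (-13, 66), (-14, 60), (-15, 58), (-16, 56), (-17, 59), (-18, 63), (-19, 66), (-20, 69), (-21, 70), (-22, 71), (-23, 71), (-24, 71), (-25, 71), (-26, 71), (-27, 72), (-28, 72), (-29, 71), (-30, 71)]
```

View pics/l2.png

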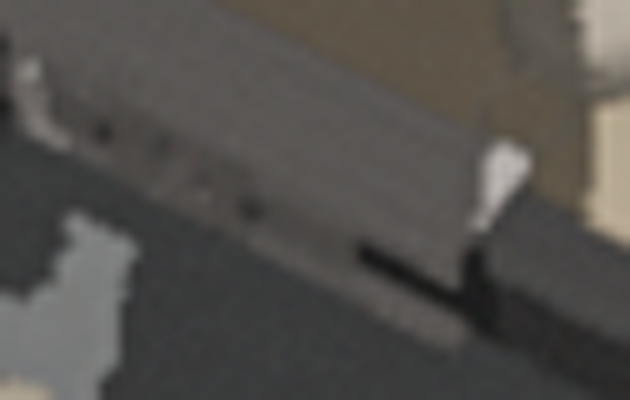

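The middle hole has gone from dark to light at about (200,180), so the button is appearing in it. I'll feel for the stop in small steps.

Call:
arm_command --moves '[[[-0.00012, 0.00028, 0], [0, 0, 0]], [[-0.00012, 0.00028, 0], [0, 0, 0]], [[0, 0, 0], [0, 0, 0]]]'

```text
t: 10.72
eef_pos: [466.3, 450.1, 218.3]
orientation: [0.55, 0.835, -0.0, -0.0]
wrist_force: [0.5, -1.5, 2.2]
gripper_width: 25.6
grip_force: 59.7
```

```bash
python3 look.py l3; python3 -c "
from axis import *
for i in range(5): cam('side'); st()"
```

```text
t 10.7167 eef [466.29 450.06 218.27] grasp pt in stand [ 1.01 51.62 63.27] F stand [-0.09 -1.55  2.22] w 25.63 59.7 tilt [-2.e-04 -1.e-04 -1.e+00] yaw 23.31
[(4, 67), (3, 69), (2, 74), (1, 77), (0, 78), (-1, 77), (-2, 75), (-3, 73), (-4, 71), (-5, 69), (-6, 70), (-7, 70), (-8, 70), (-9, 71), (-10, 71), (-11, 70), (-12, 68), (-13, 64), (-14, 58), (-15, 57), (-16, 58), (-17, 63), (-18, 68), (-19, 70), (-20, 69), (-21, 70), (-22, 71), (-23, 71), (-24, 71), (-25, 72), (-26, 72), (-27, 72), (-28, 71), (-29, 69), (-30, 70)]
t 10.8167 eef [466.28 450.07 218.25] grasp pt in stand [ 1.   51.64 63.25] F stand [ 0.87 -1.06  2.05] w 25.75 59.7 tilt [-2.e-04 -1.e-04 -1.e+00] yaw 23.31
t 10.8667 eef [466.31 450.01 218.22] grasp pt in stand [ 1.01 51.57 63.22] F stand [ 1.48 -1.12  0.88] w 25.96 59.7 tilt [-2.e-04 -1.e-04 -1.e+00] yaw 23.31
t 10.9167 eef [466.27 450.04 218.23] grasp pt in stand [ 0.99 51.61 63.23] F stand [ 0.27 -1.11  2.34] w 26.23 59.7 tilt [-2.e-04 -1.e-04 -1.e+00] yaw 23.31
t 10.9667 eef [466.3  450.03 218.25] grasp pt in stand [ 1.01 51.59 63.25] F stand [ 0.54 -0.77  4.42] w 26.1 59.7 tilt [-2.e-04 -1.e-04 -1.e+00] yaw 23.31
t 11.0167 eef [466.27 450.04 218.23] grasp pt in stand [ 0.98 51.62 63.23] F stand [ 0.31 -1.94  4.11] w 26.11 59.7 tilt [-3.e-04 -1.e-04 -1.e+00] yaw 23.31
```

Call:
arm_command --moves '[[[-0.0001, 0.00024, 0], [0, 0, 0]], [[-0.0001, 0.00024, 0], [0, 0, 0]], [[0, 0, 0], [0, 0, 0]]]'

```text
t: 11.27
eef_pos: [466.2, 450.3, 218.2]
orientation: [0.55, 0.835, -0.0, 0.0]
wrist_force: [0.6, -2.2, 4.3]
gripper_width: 25.7
grip_force: 59.9
```

```bash
python3 look.py l4; python3 -c "
from axis import *
for i in range(2): cam('side'); st()"
```

```text
t 11.2667 eef [466.2  450.28 218.22] grasp pt in stand [ 1.   51.79 63.22] F stand [-0.32 -2.31  4.35] w 25.69 59.9 tilt [-2.e-04 -6.e-04 -1.e+00] yaw 23.31
[(4, 66), (3, 69), (2, 74), (1, 78), (0, 79), (-1, 78), (-2, 75), (-3, 72), (-4, 70), (-5, 70), (-6, 70), (-7, 71), (-8, 71), (-9, 72), (-10, 72), (-11, 71), (-12, 69), (-13, 63), (-14, 55), (-15, 57), (-16, 60), (-17, 65), (-18, 69), (-19, 70), (-20, 70), (-21, 71), (-22, 71), (-23, 71), (-24, 72), (-25, 72), (-26, 72), (-27, 72), (-28, 72), (-29, 71), (-30, 71)]
t 11.3667 eef [466.22 450.25 218.23] grasp pt in stand [ 1.02 51.76 63.23] F stand [-1.08 -2.67  3.23] w 25.83 59.9 tilt [-1.e-04 -5.e-04 -1.e+00] yaw 23.3
t 11.4167 eef [466.21 450.25 218.22] grasp pt in stand [ 0.99 51.76 63.22] F stand [-1.03 -2.25  4.81] w 25.99 59.9 tilt [-2.e-04 -5.e-04 -1.e+00] yaw 23.3
```

Call:
arm_command --moves '[[[-0.0001, 0.00024, 0], [0, 0, 0]], [[-0.0001, 0.00024, 0], [0, 0, 0]], [[0, 0, 0], [0, 0, 0]]]'

```text
t: 11.67
eef_pos: [466.2, 450.4, 218.2]
orientation: [0.55, 0.835, -0.001, 0.0]
wrist_force: [-0.3, -3.9, 5.3]
gripper_width: 25.9
grip_force: 60.1
```

```bash
python3 -c "
from axis import *
for i in range(3): st();cam('side')"
```

```text
t 11.6667 eef [466.16 450.42 218.21] grasp pt in stand [ 0.98 51.85 63.21] F stand [-1.78 -3.47  5.29] w 25.92 60.1 tilt [-2.0e-04 -1.1e-03 -1.0e+00] yaw 23.29
t 11.7167 eef [466.19 450.41 218.21] grasp pt in stand [ 1.01 51.84 63.21] F stand [-1.32 -3.2   5.91] w 26.14 60.1 tilt [-1.0e-04 -1.1e-03 -1.0e+00] yaw 23.29
t 11.7667 eef [466.15 450.43 218.21] grasp pt in stand [ 0.98 51.88 63.21] F stand [-0.94 -3.49  6.09] w 26.16 60.1 tilt [-2.e-04 -1.e-03 -1.e+00] yaw 23.29
```

The sleeve stops firmly at 51.8 mm with only about 3.5 N, so the button is engaged. Backing off to mid-play, then checking.

Call:
arm_command --moves '[[[0.00016, -0.00037, 0], [0, 0, 0]], [[0.00016, -0.00037, 0], [0, 0, 0]], [[0.00016, -0.00037, 0], [0, 0, 0]], [[0.00016, -0.00037, 0], [0, 0, 0]], [[0, 0, 0], [0, 0, 0]]]'

```text
t: 12.23
eef_pos: [466.3, 450.0, 218.2]
orientation: [0.55, 0.835, 0.0, -0.0]
wrist_force: [-0.5, -0.6, 5.3]
gripper_width: 26.2
grip_force: 60.0
```

```bash
python3 -c "
from axis import *
for i in range(3): st();cam('side')"
```

```text
t 12.2333 eef [466.26 450.01 218.23] grasp pt in stand [ 1.   51.72 63.23] F stand [-0.7  -0.35  5.26] w 26.21 60.0 tilt [-4.e-04  8.e-04 -1.e+00] yaw 23.33
t 12.2833 eef [466.27 450.05 218.27] grasp pt in stand [ 1.04 51.74 63.27] F stand [-1.03  0.4   3.27] w 26.06 60.0 tilt [-2.e-04  7.e-04 -1.e+00] yaw 23.33
t 12.3333 eef [466.27 450.04 218.24] grasp pt in stand [ 1.03 51.73 63.24] F stand [-1.73  1.    5.7 ] w 25.93 60.0 tilt [-3.e-04  7.e-04 -1.e+00] yaw 23.33
```

Call:
arm_command --moves '[[[0.00016, -0.00037, 0], [0, 0, 0]], [[0.00016, -0.00037, 0], [0, 0, 0]], [[0.00016, -0.00037, 0], [0, 0, 0]], [[0, 0, 0], [0, 0, 0]]]'

```text
t: 12.72
eef_pos: [467.0, 448.5, 218.2]
orientation: [0.55, 0.835, 0.0, -0.0]
wrist_force: [-2.4, 0.9, 5.1]
gripper_width: 25.9
grip_force: 60.0
```

```bash
python3 -c "
from axis import *
for i in range(2): st();cam('side')"
```

```text
t 12.7167 eef [466.95 448.51 218.23] grasp pt in stand [ 1.03 49.97 63.23] F stand [-1.88  1.74  5.12] w 25.91 60.0 tilt [-2.e-04  2.e-04 -1.e+00] yaw 23.32
t 12.7667 eef [466.93 448.53 218.25] grasp pt in stand [ 1.02 50.   63.25] F stand [-2.04  0.78  4.13] w 26.11 60.0 tilt [-2.e-04  2.e-04 -1.e+00] yaw 23.32
```

Call:
arm_command --moves '[[[0.00016, -0.00037, 0], [0, 0, 0]], [[0.00016, -0.00037, 0], [0, 0, 0]], [[0.00016, -0.00037, 0], [0, 0, 0]], [[0, 0, 0], [0, 0, 0]]]'

```text
t: 13.15
eef_pos: [467.2, 447.7, 218.2]
orientation: [0.55, 0.835, 0.0, -0.0]
wrist_force: [-2.4, 2.3, 4.2]
gripper_width: 25.8
grip_force: 60.1
```

```bash
python3 -c "
from axis import *
for i in range(2): st();cam('side')"
```

```text
t 13.15 eef [467.24 447.75 218.21] grasp pt in stand [ 1.01 49.23 63.21] F stand [-1.27  3.08  4.25] w 25.81 60.1 tilt [-3.e-04  6.e-04 -1.e+00] yaw 23.33
t 13.2 eef [467.28 447.71 218.23] grasp pt in stand [ 1.03 49.17 63.23] F stand [-1.73  3.71  4.27] w 25.7 60.1 tilt [-2.e-04  6.e-04 -1.e+00] yaw 23.33
```

Both stops are found (49.2 and 51.8 mm, 2.6 mm apart, matching the stated 2.4 mm play): the button is fully through. Returning to the middle.

Call:
arm_command --moves '[[[-0.00016, 0.00037, 0], [0, 0, 0]], [[-0.00016, 0.00037, 0], [0, 0, 0]], [[-0.00016, 0.00037, 0], [0, 0, 0]], [[-0.00016, 0.00037, 0], [0, 0, 0]], [[0, 0, 0], [0, 0, 0]]]'

```text
t: 13.67
eef_pos: [467.2, 448.1, 218.2]
orientation: [0.55, 0.835, -0.001, 0.0]
wrist_force: [-3.0, -0.7, 6.3]
gripper_width: 26.1
grip_force: 60.2
```

```bash
python3 -c "
from axis import *
for i in range(2): st();cam('side')"
```

```text
t 13.6667 eef [467.22 448.08 218.22] grasp pt in stand [ 1.05 49.25 63.22] F stand [-3.02  0.52  6.28] w 26.05 60.2 tilt [ 0.     -0.0013 -1.    ] yaw 23.29
t 13.7167 eef [467.2  448.08 218.22] grasp pt in stand [ 1.03 49.26 63.22] F stand [-3.78  0.06  5.4 ] w 25.85 60.2 tilt [-0.     -0.0013 -1.    ] yaw 23.29
```

Call:
arm_command --moves '[[[-0.00016, 0.00037, 0], [0, 0, 0]], [[-0.00016, 0.00037, 0], [0, 0, 0]], [[0, 0, 0], [0, 0, 0]]]'

```text
t: 14.02
eef_pos: [467.1, 448.3, 218.2]
orientation: [0.55, 0.835, -0.001, 0.001]
wrist_force: [-2.5, -1.9, 6.5]
gripper_width: 26.1
grip_force: 60.3
```

```bash
python3 -c "
from axis import *
for i in range(2): st();cam('side')"
```

```text
t 14.0167 eef [467.14 448.35 218.21] grasp pt in stand [ 1.05 49.42 63.21] F stand [-3.04 -0.73  6.48] w 26.05 60.3 tilt [ 1.e-04 -2.e-03 -1.e+00] yaw 23.27
t 14.0667 eef [467.15 448.32 218.22] grasp pt in stand [ 1.04 49.38 63.22] F stand [-2.65 -0.15  5.87] w 26.4 60.3 tilt [ 1.e-04 -2.e-03 -1.e+00] yaw 23.27
```

Call:
arm_command --moves '[[[-0.0004, 0.0002, 0.0004], [0, 0, 0]], [[-0.00016, 0.00037, 0], [0, 0, 0]], [[0, 0, 0], [0, 0, 0]]]'

```text
t: 14.37
eef_pos: [466.6, 449.3, 218.3]
orientation: [0.55, 0.835, -0.0, 0.001]
wrist_force: [-0.1, -0.9, 2.2]
gripper_width: 25.9
grip_force: 59.8
```

```bash
python3 -c "
from axis import *
for i in range(2): st();cam('side')"
```

```text
t 14.3667 eef [466.58 449.28 218.26] grasp pt in stand [ 1.   50.58 63.26] F stand [-0.46 -0.81  2.19] w 25.91 59.8 tilt [ 5.0e-04 -1.3e-03 -1.0e+00] yaw 23.27
t 14.4167 eef [466.52 449.4  218.27] grasp pt in stand [ 1.   50.75 63.27] F stand [-0.38 -1.    2.51] w 25.91 59.8 tilt [ 4.e-04 -1.e-03 -1.e+00] yaw 23.27
```

Centred with negligible force; now letting go and rising.

Call:
arm_command --moves '[[[0, 0, 0], [0, 0, 0]], [[0, 0, 0], [0, 0, 0]], [[0, 0, 0], [0, 0, 0]], [[0, 0, 0], [0, 0, 0]], [[0, 0, 0], [0, 0, 0]]]' --gripper 0.35

```text
t: 14.88
eef_pos: [465.9, 450.2, 218.5]
orientation: [0.55, 0.835, -0.0, -0.0]
wrist_force: [-0.6, 1.4, -0.1]
gripper_width: 55.8
grip_force: 0.0
```

Call:
arm_command --moves '[[[0, 0, 0.01], [0, 0, 0]], [[0, 0, 0.02], [0, 0, 0]], [[0, 0, 0.03], [0, 0, 0]], [[0, 0, 0.03], [0, 0, 0]], [[0, 0, 0.03], [0, 0, 0]]]'

```text
t: 15.3
eef_pos: [466.0, 449.9, 340.5]
orientation: [0.55, 0.835, 0.0, 0.0]
wrist_force: [0.1, 0.8, 0.1]
gripper_width: 55.5
grip_force: 0.0
```

Call:
arm_command --moves '[[[0, 0, 0.03], [0, 0, 0]], [[0, 0, 0.02], [0, 0, 0]], [[-0.02, 0.01, 0], [0, 0, 0]], [[-0.03, 0.02, 0], [0, 0, 0]], [[0, 0, 0], [0, 0, 0]]]'

```text
t: 15.72
eef_pos: [409.9, 484.6, 389.9]
orientation: [0.546, 0.838, 0.001, -0.003]
wrist_force: [-1.0, 1.2, -0.4]
gripper_width: 55.9
grip_force: 0.0
```

```bash
python3 look.py l9; python3 - <<'E'
from axis import *
for n in ['scene','side','wrist']:
    p,W=cam(n)
    for t in ['button_tip','first_hole','index_zone','label_roll','tally_counter','label_bundle_1','packet_1']:
        print(n,t,[(round(d['score'],2),w(W,d['location']).round(0),(Rs.T@(w(W,d['location'])-O)).round(1)) for d in landmark_of(p,t)[:2]])
E
```

```text
t 15.7167 eef [409.91 484.56 389.91] grasp pt in stand [-37.44 106.38 234.91] F stand [-0.49  1.51 -0.4 ] w 55.89 0.0 tilt [-0.0037  0.0043 -1.    ] yaw 23.78
[(4, 65), (3, 67), (2, 70), (1, 74), (0, 74), (-1, 74), (-2, 71), (-3, 68), (-4, 66), (-5, 67), (-6, 69), (-7, 69), (-8, 69), (-9, 69), (-10, 69), (-11, 68), (-12, 67), (-13, 62), (-14, 55), (-15, 54), (-16, 53), (-17, 57), (-18, 62), (-19, 65), (-20, 67), (-21, 67), (-22, 67), (-23, 68), (-24, 68), (-25, 68), (-26, 69), (-27, 69), (-28, 69), (-29, 69), (-30, 68)]
scene button_tip [(0.45, array([468., 394.,  64.]), array([-19.7,  -0.7,  64. ]))]
scene first_hole [(0.65, array([466., 454.,  66.]), array([ 1.9, 55.4, 65.7]))]
scene index_zone [(0.82, array([477., 390.,  68.]), array([-12.5,  -8.4,  68.2]))]
scene label_roll [(0.55, array([611., 347.,  -0.]), array([  93.6, -100.4,   -0. ]))]
scene tally_counter [(0.82, array([585., 414.,  -1.]), array([ 95.7, -28.4,  -1.3]))]
scene label_bundle_1 [(0.84, array([378., 416.,  -4.]), array([-93.2,  54.9,  -3.6]))]
scene packet_1 [(0.91, array([512., 572.,  -1.]), array([ 90.9, 145.9
[... 594 characters left out ...]
, array([568., 501.,  -3.]), array([115.2,  58.6,  -2.9]))]
wrist button_tip [(0.5, array([466., 398.,  63.]), array([-20.3,   3.7,  62.9]))]
wrist first_hole [(0.86, array([466., 451.,  63.]), array([ 1.1, 52.2, 63.3]))]
wrist index_zone [(0.67, array([480., 392.,  67.]), array([-9.2, -6.8, 66.9]))]
wrist label_roll [(0.23, array([584., 414.,  -3.]), array([ 95.3, -27.7,  -3.2]))]
wrist tally_counter [(0.71, array([581., 418.,   0.]), array([ 94.1, -23.5,   0. ]))]
wrist label_bundle_1 [(0.93, array([381., 417.,   0.]), array([-90.7,  55.2,   0.4]))]
wrist packet_1 [(0.78, array([508., 573.,  -0.]), array([ 88.1, 148.5,  -0.2])), (0.59, array([468., 451.,  64.]), array([ 2.8, 51.9, 64.2]))]
```

```bash
python3 -c "
from plant import r
print(r.job_done())"
```

```text
the job is handed in; nothing more can be done
None
```

The stop is one hole longer: the sleeve slid out about 50.6 mm and the button sits out through the next hole, felt against both of its edges at about 4 N. The bystanders show as unmoved and the gripper is clear; I have handed the job in, but it returned no verdict.

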